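Tip the loose caps into one corner of a carrier tray and hold it

TASK

Flip the dock's cam lever fully over so that the jaws free the tray, then lift the tray by its arch handle clear of the dock and tilt it about 25 degrees, so that all four loose steel caps slide into its far corner (seen from the robot) on the beaker's side. Finish while holding the tray still in the air, tilted, with the caps in that corner, and leave the beaker, bottle and racks where they stand.

Things in the scene. Friction and masses are not known exactly. Their poses are not given: they have to be found in the camera images.
- lever (a joint): Angle of the cam lever, on the deck at the tray's -y side. 0 = leaning 29 degrees to the robot side (dock -x), jaws closed over the tray's feet; 1.0 rad = leaning 29 degrees to the far side (+x), its stop, jaws fully open, in proportion between. Starts at 0 to 0.15. It stays where left; moving it takes about 3 N at the grip.
- lever_grip (a point): Centre of the lever's black grip (14 x 30 mm section, the 30 mm along dock y; 34 mm along the lever). 78 mm from the lever's pivot axis, which runs along dock y through the dock point (0, -147, 40) mm. Nothing stands within 60 mm of the grip on its -x and +x sides.
- dock: Grey clamping dock fixed to the bench; deck 330 (x) x 285 (y) mm, top 30 mm above the bench. Origin on the bench under the middle of the tray's seat; +x away from the robot, +y to its left (yaw within 20 degrees). A jaw at each x end hooks over the tray's foot flange and slides 18 mm out as the lever goes over; the tray then lifts straight up. Rails 6 mm high lie 4 mm off the tray's y sides.
- tray: White open carrier tray, 200 (x) x 150 (y) mm, 45 mm high, walls and floor 4 mm, 0.28 kg; origin under its centre, axes as the dock's at the start (seated 30 mm above the bench). Foot flanges 12 mm out at its x ends. A fixed arch handle of aluminium stands over its middle.
- tray_handle (a point): Middle of the tray's handle bar, 125 mm above the tray's underside, straight above its centre. The bar runs along tray y (157 mm long), 14 mm thick along tray x and 16 mm high; 72 mm free space under it down to the tray's rim.
- beaker: White plastic beaker, open top, 84 mm across, 85 mm high, origin under its centre. Stands on the bench to the left (+y) or right (-y) of the dock and so names the corner; not to be moved.
- bottle: Bystander: glass bottle with a screw cap, 68 mm across, 130 mm high, origin under its centre; on the other side of the dock from the beaker.
- tip_rack: Bystander: boxed rack of pipette tips, 85 x 120 mm, 58 mm high, origin under its centre.
- tube_rack: Bystander: low tube rack, 60 x 140 mm, 57 mm high, origin under its centre.
- cap0: One of four equal steel vial caps, a disc 22 mm across, 10 mm high, 12 g, lying loose on the tray's floor; origin under its centre. Polished, they slide easily on the slick tray floor and walls, from about 8 degrees of tilt; 25 degrees towards the corner, both walls equally, brings them all in.
- cap1: One of four equal steel vial caps, a disc 22 mm across, 10 mm high, 12 g, lying loose on the tray's floor; origin under its centre. Polished, they slide easily on the slick tray floor and walls, from about 8 degrees of tilt; 25 degrees towards the corner, both walls equally, brings them all in.
- cap2: One of four equal steel vial caps, a disc 22 mm across, 10 mm high, 12 g, lying loose on the tray's floor; origin under its centre. Polished, they slide easily on the slick tray floor and walls, from about 8 degrees of tilt; 25 degrees towards the corner, both walls equally, brings them all in.
- cap3: One of four equal steel vial caps, a disc 22 mm across, 10 mm high, 12 g, lying loose on the tray's floor; origin under its centre. Polished, they slide easily on the slick tray floor and walls, from about 8 degrees of tilt; 25 degrees towards the corner, both walls equally, brings them all in.
- corner_far_left (a point): The tray's far left inner corner, on its floor: tray point (+96, +71, 4) mm.
- corner_far_right (a point): The tray's far right inner corner, on its floor: tray point (+96, -71, 4) mm.
- corner_near_left (a point): The tray's near left inner corner, on its floor: tray point (-96, +71, 4) mm.
- corner_near_right (a point): The tray's near right inner corner, on its floor: tray point (-96, -71, 4) mm.

How it is judged:
On the way, in this order (a step that is already met when the one before it is completed fails the run):
1. the cam lever is flipped over and the jaws are open (value of joint lever above 0.85 rad), for 0.2 s.
2. the tray is lifted by the gripper out of the dock (height (world z) of tray above 0.06 m and contact force between the fingers and tray above 1 N), for 0.2 s.
At the end, for the whole second after the job is handed in: Gripper holds the tray still, tilted 15 to 40 degrees, all corners of its floor 60 mm or more above the bench, not touching dock, beaker or bottle; all four caps at rest with centres within 85 mm of the far inner corner on the beaker's side; lever still over (above 0.8 rad) (value of joint lever above 0.8 rad and ((y of beaker in the frame of dock above 0 m and distance between each of cap0, cap1, cap2, cap3 and corner_far_left below 0.085 m) or (y of beaker in the frame of dock below 0 m and distance between each of cap0, cap1, cap2, cap3 and corner_far_right below 0.085 m)) and angle between tray's own z axis and vertical between 0.26 and 0.7 rad and contact force between the fingers and tray above 1 N and contact force between tray and dock below 0.2 N and contact force between tray and beaker below 0.2 N and contact force between tray and bottle below 0.2 N and height (world z) of each of corner_far_left, corner_far_right, corner_near_left, corner_near_right above 0.06 m and linear speed of each of tray, cap0, cap1, cap2, cap3 below 0.03 m/s); the arm keeps its last pose, push and grip.
It fails at once if the beaker is moved more than 50 mm or tipped over (distance of beaker from where it was at the start of the episode above 0.05 m or angle between beaker's own z axis and vertical above 0.5 rad).
It fails at once if the bottle is moved more than 50 mm or tipped over (distance of bottle from where it was at the start of the episode above 0.05 m or angle between bottle's own z axis and vertical above 0.5 rad).
It fails at once if the tip rack is moved more than 50 mm or tipped over (distance of tip_rack from where it was at the start of the episode above 0.05 m or angle between tip_rack's own z axis and vertical above 0.5 rad).
It fails at once if the tube rack is moved more than 50 mm or tipped over (distance of tube_rack from where it was at the start of the episode above 0.05 m or angle between tube_rack's own z axis and vertical above 0.5 rad).
It also fails if it takes over 56 s, if anything falls off the work surface, if the arm or the gripper's body presses on something with over 40 N, if the wrist force passes 120 N, or if a joint passes its speed limit or range.

ROBOT

A 6-joint arm with a two-finger parallel gripper is mounted at the origin on the work surface. World frame = base frame: x ahead of the robot, y to its left, z up, the work surface at z = 0. Lengths are in m, angles in rad, forces in N, time in s.
With the tool pointing down it reaches from about 0.35 to 1 m from the base axis. Payload 7.1 kg.
Tool frame: the origin (TCP) lies between the finger pads; the fingertips stand 22 mm ahead of it and the grasp point (between the pads) lies 3 mm ahead of it; z points along the fingers, y is the line along which they close (so a half turn about z gives the same grasp; the last joint's range is limited). The gripper opens to 85 mm and grips with 20 to 120 N. Pads are 22 mm wide; open, the fingers measure 114 mm over their backs; the gripper's body (76 mm by 85 mm) begins 54 mm behind the grasp point. The pads swing forward as they close: fully open they stand 13 mm farther back than shut.
Start: joints at [1.118, 0.423, 1.63, -0, 1.089, -0.019], TCP at [0.263, 0.567, 0.253] pointing down, gripper open.
Joint ranges: [-3, 3], [-0.9, 2.11], [0.09, 2.58], [-1.31, 4.45], [0.11, 2.69], [-2.54, 2.54]. Speed limits (rad/s): [2.39, 2.39, 3.01, 3.14, 3.14, 3.14].

INTERFACE

Orientations are given as a rotation vector (axis times angle).
In Python, from rig import manip gives the robot as it stands. The module is installed in compiled form; this text tells all that it offers. Calls block until the motion is done:
- manip.move_to(position, orientation): joint-space move of the TCP to a pose.
- manip.servo_line(position, orientation=None, rate=0.15): straight line of the TCP; orientation=None keeps the orientation; rate is the mean speed in m/s.
- manip.set_joints(angles): joint-space move.
- manip.command_gripper(opening, f_grip=None): finger opening in m; f_grip is the grip in N (None keeps the last); returns when the fingers have stopped.
- manip.hold(seconds).
- manip.solve_ik(position, orientation): joint angles nearest the present ones, or None.
- manip.camera(name): name is "side" or "top"; returns a dict with "image" (480x640x3 uint8, red, green, blue), "fx", "fy", "cx", "cy" (pixels), "cam_to_world" (4x4, takes a point from camera to world coordinates). Camera axes: x right, y down, z forward; pixel columns grow to the right and rows downward; lengths in m; the calibration is good to about 2 mm. A picture is of the moment at which its call begins. There is no depth.
A pose or a line that the arm cannot do raises manip.IKError and nothing moves.
- manip.sign_off(): hands the job in, once; it reports no verdict.
Readings, each from a call of its own:
- manip.get_time(): time.
- manip.get_joint_positions(): joint angles.
- manip.get_joint_vel(): joint speeds.
- manip.get_tau(): joint torques, N m.
- manip.get_position(): TCP position.
- manip.get_ee_rot(): TCP orientation.
- manip.get_contact_force(): force on the tool from outside, world axes, zero at the start.
- manip.get_torque(): the same for the moment, N m.
- manip.get_width(): finger opening in m.
Only numpy, scipy, OpenCV 4.12 (cv2) and the standard library are available. Lean on these libraries where they do the work, as an engineer would, in place of code of your own. Each camera call takes 0.05 s, during which the arm holds its last target. There are 200 camera calls.

## Working session

There is one attempt and no reset: what is moved stays moved. The work goes in short steps, each a Python script; the robot and the scene stay as the last script left them, time stands still between calls to the robot, and variables do not carry over. Pictures are saved under pics/ and viewed, on a budget of 10 in all, crops included, one or two more only if the job needs it, and the job is handed in when it is done.

```bash
mkdir -p pics; python3 - <<'E'
from rig import manip
import cv2,numpy as np
for n in("top","side"):
    c=manip.camera(n);cv2.imwrite(f"pics/{n}0.png",c["image"][:,:,::-1])
    np.savez(f"{n}0.npz",**c)
    print(n,c["fx"],c["fy"],c["cx"],c["cy"],np.round(c["cam_to_world"],4).tolist())
print(manip.get_time(),manip.get_ee_rot())
E
```

```text
top 597.2583263356863 597.2583263356863 323.5578348446727 235.79188140647818 [[0.0139, -0.9882, 0.1524, 0.3637], [-0.9999, -0.0139, 0.0013, 0.0246], [0.0008, -0.1524, -0.9883, 1.5025], [0.0, 0.0, 0.0, 1.0]]
side 576.1995126936202 576.1995126936202 323.78073377910135 233.919549288701 [[0.9703, -0.1752, 0.167, 0.2939], [-0.242, -0.7175, 0.6531, -1.0589], [0.0054, -0.6741, -0.7386, 1.3448], [0.0, 0.0, 0.0, 1.0]]
0.1 [-6.75962135e-01 -3.06767582e+00  2.06404076e-03]
```

View pics/top0.png

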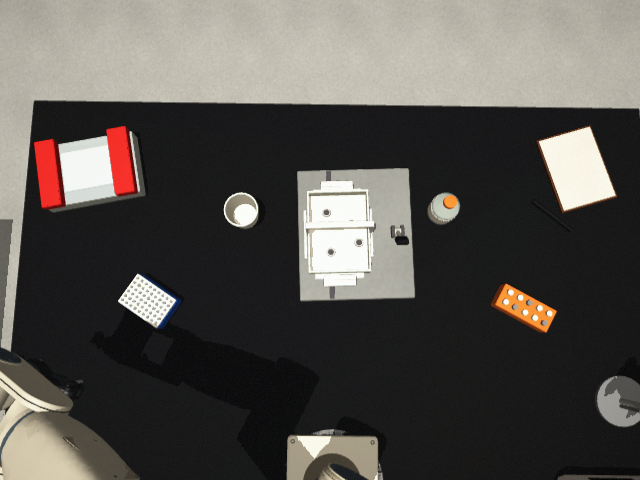

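View pics/side0.png

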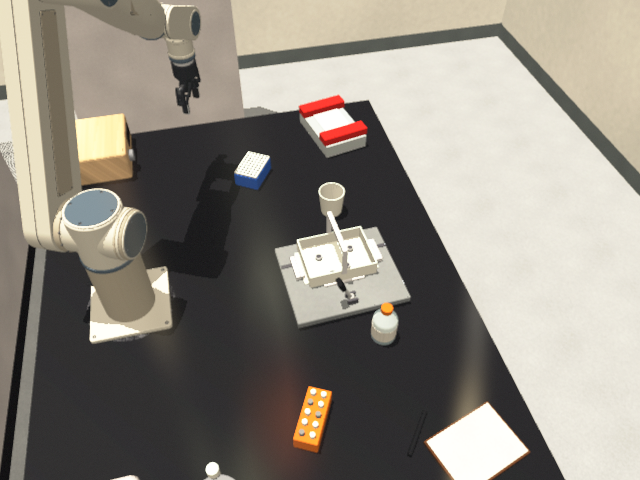

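Top view: beaker at (241,210), left of the dock, so the target is the far left corner; the bottle is at (444,208), the lever grip is black at (401,240), and the handle bar runs from (305,226) to (374,224). The side view shows the grip at about (341,285).

```bash
cat > h.py <<'E'
import numpy as np,cv2
def ray(c,uv):
    T=c["cam_to_world"];d=np.array([(uv[0]-c["cx"])/c["fx"],(uv[1]-c["cy"])/c["fy"],1.])
    return T[:3,3],T[:3,:3]@d
def onz(c,uv,z):
    o,d=ray(c,uv);return o+d*(z-o[2])/d[2]
def tri(c1,p1,c2,p2):
    o1,d1=ray(c1,p1);o2,d2=ray(c2,p2)
    s=np.linalg.lstsq(np.c_[d1,-d2],o2-o1,rcond=None)[0]
    a=o1+d1*s[0];b=o2+d2*s[1];return (a+b)/2,np.linalg.norm(a-b)
E
python3 - <<'E'
from h import *
t=dict(np.load("top0.npz"));s=dict(np.load("side0.npz"))
im=t["image"];g=cv2.cvtColor(im,cv2.COLOR_RGB2GRAY)
def big(m):
    return max(cv2.findContours(m.astype(np.uint8),cv2.RETR_EXTERNAL,cv2.CHAIN_APPROX_NONE)[0],key=cv2.contourArea)
m=(g>70);m[:150]=0;m[320:]=0;m[:,:285]=0;m[:,424:]=0
r=cv2.minAreaRect(big(m));deck=np.array([onz(t,p,.03) for p in cv2.boxPoints(r)])
print("deck",np.round(deck,3).tolist(),"mid",deck.mean(0).round(4))
e=deck-np.roll(deck,1,0);print([(round(np.linalg.norm(v),4),round(np.degrees(np.arctan2(v[1],v[0])),2)) for v in e])
# white tray
w=(g>195);w[:150]=0;w[320:]=0;w[:,:290]=0;w[:,385:]=0
c=big(w);print("white rect",cv2.minAreaRect(c))
def crop(im,x,y,w,h,k):return cv2.resize(im[y:y+h,x:x+w],None,fx=k,fy=k,interpolation=cv2.INTER_CUBIC)
a=crop(im,290,160,130,145,4);b=crop(s["image"],270,200,145,125,3)
out=np.zeros((580,800,3),np.uint8);out[:a.shape[0],:400]=a[:,:400];
a=crop(im,290,160,130,145,3);out[:]=0;out[:435,:390]=a;out[:345,390:]=crop(s["image"],270,205,410//3,115,3)[:, :410] if False else 0
bb=crop(s["image"],272,205,136,115,3);out[:345,390:390+bb.shape[1]]=bb
cv2.imwrite("pics/crop.png",out[:440,:,::-1])
for n,c,b in(("t",t,(385,225,415,250)),("s",s,(330,275,360,305))):
    g=cv2.cvtColor(c["image"],cv2.COLOR_RGB2GRAY)[b[1]:b[3],b[0]:b[2]]
    k,l,st,ce=cv2.connectedComponentsWithStats((g<45).astype(np.uint8));print(n,st[1:].tolist(),(ce[1:]+b[:2]).round(1).tolist())
E
```

```text
deck [[0.758, 0.099, 0.03], [0.77, -0.193, 0.03], [0.44, -0.199, 0.03], [0.428, 0.083, 0.03]] mid [ 0.5988 -0.0523  0.03  ]
[(np.float64(0.3298), np.float64(2.7)), (np.float64(0.2919), np.float64(-87.6)), (np.float64(0.3302), np.float64(-178.98)), (np.float64(0.2822), np.float64(92.34))]
white rect ((338.0, 226.5), (91.0, 70.0), 90.0)
t [[27, 0, 3, 25, 63], [6, 11, 1, 1, 1], [10, 11, 14, 9, 104]] [[413.2, 235.8], [391.0, 236.0], [401.4, 240.2]]
s [[7, 4, 9, 12, 49]] [[341.1, 284.6]]
```

View pics/crop.png

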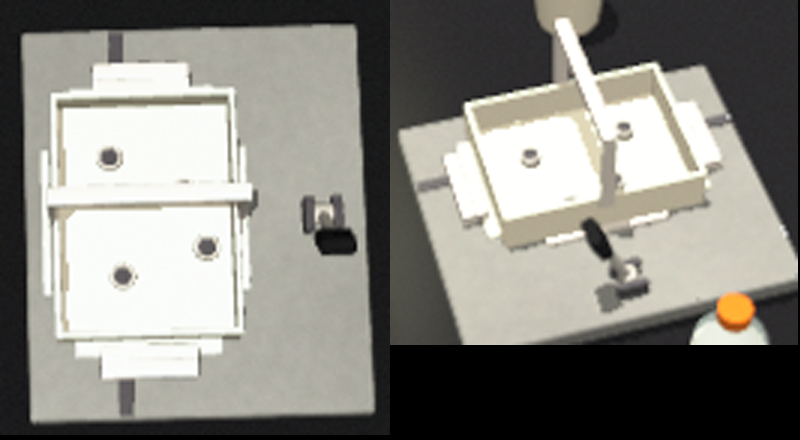

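The crop shows the tray rim corners at crop (54,93), (238,90), (242,337) and (57,338), the bar from (47,198) to (253,195), and the grip leaning to the robot side at (335,241). In the side crop the bar ends are near (563,22) and (610,135).

```bash
python3 - <<'E'
from h import *
from rig import manip
t=dict(np.load("top0.npz"));s=dict(np.load("side0.npz"))
print("grip",tri(t,(401.4,240.2),s,(341.1,284.6)))
P=np.array([onz(t,(290+a/3-.33,160+b/3-.33),.075) for a,b in((54,93),(238,90),(242,337),(57,338))])
print("rim",P.round(4).tolist(),P.mean(0).round(4))
for i in range(4):
    v=P[i]-P[i-1];print(round(np.linalg.norm(v),4),round(np.degrees(np.arctan2(v[1],v[0])),2))
B=np.array([onz(t,(290+a/3-.33,160+b/3-.33),.163) for a,b in((47,196),(254,193))])
v=B[0]-B[1];print("bar",B.round(4).tolist(),B.mean(0).round(4),np.linalg.norm(v),np.degrees(np.arctan2(v[1],v[0])))
print("side bar",tri(t,(305.4,225.3),s,(329.5,212.3)),tri(t,(374.3,224.3),s,(345.2,249.5)))
for n,uv in(("beaker",(241,200)),("bottle",(451,201))):print(n,onz(t,uv,.085 if n=="beaker" else .13))
yaw=np.radians(2);print(yaw)
E
```

```text
grip (array([ 0.57196626, -0.15721822,  0.11041987]), np.float64(0.003084942015734063))
rim [[0.695, 0.0669, 0.075], [0.6996, -0.0831, 0.075], [0.4976, -0.0868, 0.075], [0.4947, 0.0609, 0.075]] [ 0.5967 -0.0105  0.075 ]
0.2003 1.72
0.1501 -88.24
0.202 -178.96
0.1478 91.11
bar [[0.5945, 0.0682, 0.163], [0.599, -0.0888, 0.163]] [ 0.5968 -0.0103  0.163 ] 0.15707236530759633 91.64806035687525
side bar (array([0.59654824, 0.06802565, 0.15853748]), np.float64(0.0039029309603628736)) (array([ 0.59957852, -0.08844028,  0.16930288]), np.float64(0.0046681573917674475))
beaker [0.6672146  0.22778899 0.085     ]
bottle [ 0.66212776 -0.2714428   0.13      ]
0.03490658503988659
```

Measurements agree: the rim and the bar both put the tray centre at (0.597, -0.010), yaw about 1.7°. The 200x150 rim and 157 bar lengths match. The grip position fits a lever angle of about 0.1. Next I push the lever over.

```bash
cat >> h.py <<'E'
from scipy.spatial.transform import Rotation as Ro
C=np.array([.5967,-.0104,0]);YAW=np.radians(1.7);D=Ro.from_euler('z',YAW)
def W(x,y,z):return C+D.apply([x,y,z])
def down(a):  # tool z down, tool x at angle a in the dock frame
    return D*Ro.from_euler('z',a)*Ro.from_euler('x',np.pi)
TILT=lambda g:D*Ro.from_rotvec(np.array([-1,1,0])/2**.5*np.radians(g))*D.inv()
E
python3 - <<'E'
from h import *
from rig import manip
print("t",manip.get_time())
for a in(0,np.pi):
    print("lev",a,manip.solve_ik(W(-.085,-.147,.12),down(a).as_rotvec()))
for a in(-np.pi/2,np.pi/2):
    for z in(.158,.33):print("tray",a,z,manip.solve_ik(W(0,0,z),down(a).as_rotvec()))
    print("tilt",manip.solve_ik(W(0,0,.33),(TILT(25)*down(a)).as_rotvec()))
E
```

```text
t 0.1
lev 0 [-3.22396605e-01  4.95860924e-01  1.89960298e+00 -4.44089210e-16
  7.46128749e-01  1.21872912e+00]
lev 3.141592653589793 [-0.32239661  0.49586092  1.89960298  0.          0.74612875 -1.92286353]
tray -1.5707963267948966 0.158 None
tray -1.5707963267948966 0.33 None
tilt None
tray 1.5707963267948966 0.158 [-3.73687425e-02  5.04186125e-01  1.75662210e+00 -4.44089210e-16
  8.80784428e-01 -6.70393398e-02]
tray 1.5707963267948966 0.33 [-3.73687425e-02  3.04137283e-01  1.62035665e+00 -4.44089210e-16
  1.21709872e+00 -6.70393398e-02]
tilt [ 0.09338641  0.46000083  1.44925591 -0.28296351  1.56912878  0.11261022]
```

```bash
python3 - <<'E'
from h import *
from rig import manip
r=down(0).as_rotvec()
manip.command_gripper(0.0)
manip.move_to(W(-.085,-.147,.28),r)
manip.servo_line(W(-.085,-.147,.12),r,rate=.12)
f0=manip.get_contact_force()
manip.servo_line(W(-.01,-.147,.12),r,rate=.05)
print(manip.get_time(),manip.get_contact_force()-f0)
x=-.01
while x<.026:
    x+=.002;manip.servo_line(W(x,-.147,.12),r,rate=.04)
    f=manip.get_contact_force()-f0
    print(round(x,3),f.round(1))
    if f[0]<-18: break
manip.servo_line(W(x-.03,-.147,.12),r,rate=.1)
manip.servo_line(W(x-.05,-.147,.3),r,rate=.2)
for n in("top","side"):
    c=manip.camera(n);np.savez(f"{n}1.npz",**c)
    b=(385,215,415,250) if n=="top" else (330,265,380,305)
    g=cv2.cvtColor(c["image"],cv2.COLOR_RGB2GRAY)[b[1]:b[3],b[0]:b[2]]
    k,l,st,ce=cv2.connectedComponentsWithStats((g<45).astype(np.uint8));print(n,st[1:].tolist(),(ce[1:]+b[:2]).round(1).tolist())
    cv2.imwrite(f"pics/{n}1.png",c["image"][:,:,::-1])
a=cv2.imread("pics/top1.png")[150:310,280:430];b=cv2.imread("pics/side1.png")[190:330,260:410]
b=cv2.copyMakeBorder(b,0,20,0,0,cv2.BORDER_CONSTANT)
cv2.imwrite("pics/lev1.png",cv2.resize(np.hstack([a,b]),None,fx=2.6,fy=2.6))
print(manip.get_time())
E
```

```text
6.7167 [-1.96876971  0.64788173  0.74988541]
-0.008 [-2.1  1.   0.5]
-0.006 [-1.9  1.2 -0. ]
-0.004 [-2.9  0.6 -0.9]
-0.002 [-2.3  0.5 -1.6]
0.0 [-2.9  0.1 -2.6]
0.002 [-2.5  1.4 -2.4]
0.004 [-2.8  0.9 -1.6]
0.006 [-2.5  0.4 -1.8]
0.008 [-2.9 -0.2 -1. ]
0.01 [-2.5  0.4 -1.6]
0.012 [-1.9  0.  -1.3]
0.014 [-1.2 -0.4 -1.3]
0.016 [-4.  -0.4 -1.7]
0.018 [-2.1 -0.5 -1.3]
0.02 [-7.2 -0.4  2.9]
0.022 [-13.4  -1.    6. ]
0.024 [-19.1  -2.5  10.8]
top [[3, 0, 2, 2, 4], [7, 0, 3, 2, 5], [23, 7, 7, 20, 73], [4, 8, 2, 4, 7]] [[388.5, 215.5], [392.8, 215.4], [411.9, 230.3], [389.4, 224.7]]
side [[31, 8, 10, 13, 92]] [[365.4, 279.1]]
12.575
```

View pics/lev1.png

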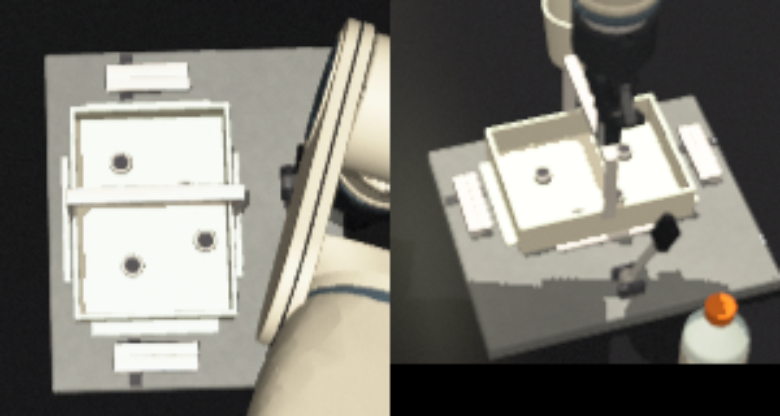

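The lever hit its stop (force rose to 19 N at x=0.024) and now leans to the far side. Both jaws have slid clear of the foot flanges. Next: grasp the bar, lift and tilt.

```bash
python3 - <<'E'
from h import *
from rig import manip
R0=down(np.pi/2);r=R0.as_rotvec()
manip.command_gripper(.06)
manip.move_to(W(0,0,.29),r)
manip.servo_line(W(0,0,.158),r,rate=.1)
manip.command_gripper(0,f_grip=100)
w=manip.get_width();print("width",w,manip.get_time(),manip.get_contact_force())
if not .010<w<.02: raise SystemExit
manip.servo_line(W(0,0,.20),r,rate=.05)
print("lift",manip.get_contact_force(),manip.get_width())
manip.hold(.3)
manip.servo_line(W(0,0,.34),r,rate=.08)
print("up",manip.get_contact_force(),manip.get_width(),manip.get_time())
for n in("top","side"):
    c=manip.camera(n);cv2.imwrite(f"pics/{n}2.png",c["image"][:,:,::-1])
cv2.imwrite("pics/both2.png",np.hstack([cv2.imread("pics/top2.png")[100:400,200:500],cv2.imread("pics/side2.png")[100:400,200:500]]))
E
```

```text
width 0.012340914109383035 16.3333 [-0.92570233 -0.38631395  5.57865226]
lift [-0.27962208  0.30729129 -2.59038239] 0.012332562486079298
up [-0.19107703  0.98509801 -2.65490008] 0.012485267564696595 19.525
```

View pics/both2.png

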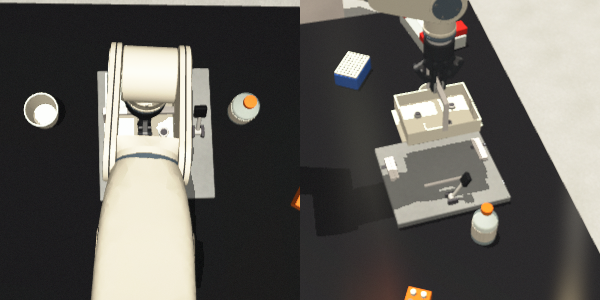

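The tray is lifted level and clear of the dock, with its load on the gripper and the lever still over. Now I tilt it in steps.

```bash
python3 - <<'E'
from h import *
from rig import manip
R0=down(np.pi/2)
for g in(7,14,20,27):
    manip.move_to(W(0,0,.34),(TILT(g)*R0).as_rotvec())
manip.hold(2.5)
print("p",manip.get_position(),manip.get_contact_force(),manip.get_width(),manip.get_time(),abs(manip.get_joint_vel()).max())
for n in("top","side"):
    c=manip.camera(n);np.savez(f"{n}3.npz",**c);cv2.imwrite(f"pics/{n}3.png",c["image"][:,:,::-1])
a=cv2.imread("pics/top3.png")[130:330,240:440];b=cv2.imread("pics/side3.png")[150:350,260:460]
cv2.imwrite("pics/both3.png",cv2.resize(np.hstack([a,b]),None,fx=2,fy=2,interpolation=cv2.INTER_CUBIC))
E
```

```text
p [ 0.59669688 -0.0104066   0.33999789] [-0.06140711 -0.45041948 -2.73954601] 0.012062819304603303 23.125 0.007828244225031923
```

View pics/both3.png

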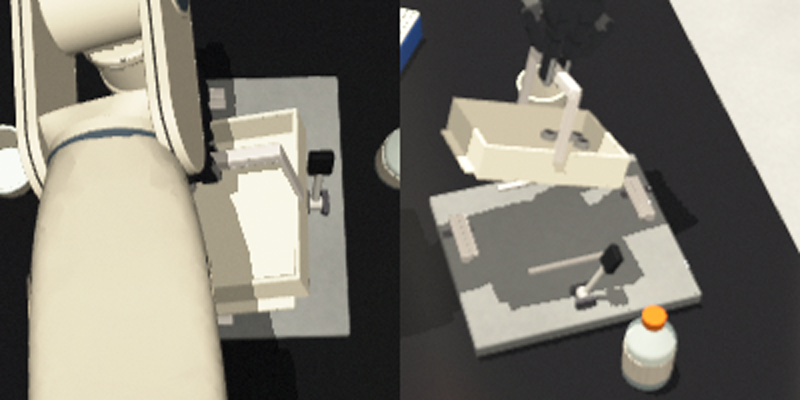

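The side view shows the tray tilted, with dark caps near crop (550-580,135). I'll cast the cap pixels onto the tray's floor plane and look closer.

```bash
python3 - <<'E'
from h import *
s=dict(np.load("side3.npz"));T=s["cam_to_world"]
R=TILT(27)*D; bar=W(0,0,.34)+(TILT(27)*down(np.pi/2)).apply([0,0,.003]); O=bar-R.apply([0,0,.125])
def proj(p):
    q=T[:3,:3].T@(O+R.apply(p)-T[:3,3]);return q[0]/q[2]*s["fx"]+s["cx"],q[1]/q[2]*s["fy"]+s["cy"]
for n,p in dict(fl=(.096,.071,.004),fr=(.096,-.071,.004),nl=(-.096,.071,.004),nr=(-.096,-.071,.004)).items():print(n,"z",(O+R.apply(p))[2].round(3),np.round(proj(p),1))
x0,y0=325,185;k=8
im=cv2.resize(s["image"][y0:y0+65,x0-50:x0+50],None,fx=k,fy=k,interpolation=cv2.INTER_CUBIC)[:,:,::-1].copy()
for sx in(1,-1):
  for sy in(1,-1):
    u,v=proj((sx*.1,sy*.075,.045));cv2.circle(im,(int((u-275+.5)*k),int((v-185+.5)*k)),5,(0,0,255),2)
    u,v=proj((sx*.096,sy*.071,.004));cv2.circle(im,(int((u-275+.5)*k),int((v-185+.5)*k)),5,(0,255,0),2)
for px in [(275/1*0+260+550/4*0+ (550-400)/2,150+135/2),(260+(578-400)/2,150+138/2)]:
    o,d=ray(s,px);n=R.apply([0,0,1]);q=o+d*((O+R.apply([0,0,.014])-o)@n/(d@n));print("cap tray-frame",R.inv().apply(q-O).round(3))
cv2.imwrite("pics/z3.png",im)
E
```

```text
fl z 0.176 [349.8 218.9]
fr z 0.221 [368.7 242. ]
nl z 0.238 [285.1 213.2]
nr z 0.283 [299.6 237. ]
cap tray-frame [0.04  0.048 0.014]
cap tray-frame [0.081 0.046 0.014]
```

View pics/z3.png

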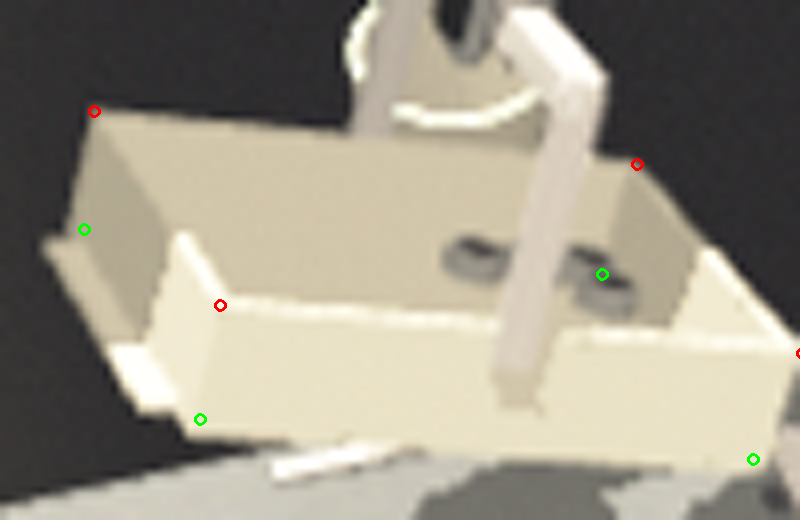

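The projected rim corners land on the real ones, so the tray has not slipped in the grip, and its lowest floor corner is at 0.176 m. Three caps are visible in the corner group; the fourth should be behind the handle post. I'll swing the tray 20° about the vertical to see behind the post.

```bash
python3 - <<'E'
from h import *
from rig import manip
Z=Ro.from_euler('z',-20,degrees=True)
r=TILT(27)*down(np.pi/2)
manip.move_to(W(0,0,.34),(Z*r).as_rotvec())
manip.hold(1.5)
s=manip.camera("side");T=s["cam_to_world"]
R=Z*TILT(27)*D; bar=W(0,0,.34)+(Z*r).apply([0,0,.003]); O=bar-R.apply([0,0,.125])
def proj(p):
    q=T[:3,:3].T@(O+R.apply(p)-T[:3,3]);return q[0]/q[2]*s["fx"]+s["cx"],q[1]/q[2]*s["fy"]+s["cy"]
k=8;im=cv2.resize(s["image"][175:250,275:375],None,fx=k,fy=k,interpolation=cv2.INTER_CUBIC)[:,:,::-1].copy()
for p in((.1,.075,.045),(-.1,.075,.045),(.096,.071,.004)):
    u,v=proj(p);cv2.circle(im,(int((u-275+.5)*k),int((v-175+.5)*k)),5,(0,0,255),2)
for p in((.085,.06,.014),(.063,.06,.014),(.041,.06,.014),(.085,.038,.014)):
    u,v=proj(p);cv2.circle(im,(int((u-275+.5)*k),int((v-175+.5)*k)),2,(0,255,0),-1)
cv2.imwrite("pics/z4.png",im);print(manip.get_time(),manip.get_contact_force(),manip.get_width())
E
```

```text
25.1417 [ 0.92277448 -0.00946941 -3.30039828] 0.01254269954946115
```

View pics/z4.png

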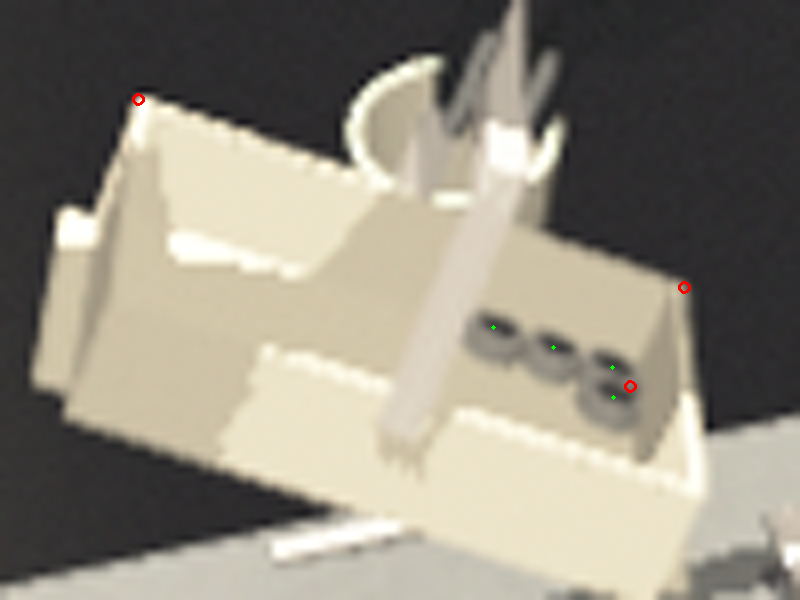

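All four caps are visible, at (493,328), (553,350), (612,365) and (613,398). They lie on the predicted resting positions, at most about 56 mm from the far left corner.

```bash
python3 - <<'E'
from rig import manip
manip.hold(.5);print(manip.get_width(),abs(manip.get_joint_vel()).max(),manip.get_time());manip.sign_off()
E
```

```text
0.012605968856238834 0.0012379840111579649 25.6417
the job is handed in; nothing more can be done
```

I flipped the lever over, lifted the tray by its handle and tilted it so that all four caps slid into the far left corner, on the beaker's side. I handed it in at 25.6 s of the 56 s allowed; no verdict is reported.

- **Lever:** I pushed it until it hit its stop (19 N). The pictures show it leaning to the far side with both jaws clear of the tray's feet. I did not measure its final angle.
- **Tray:** I gripped the handle with 100 N, lifted straight up, tilted 27° and swung it 20° about the vertical so the handle post no longer hid a cap. The projected rim corners matched the picture, so the tray had not slipped in the grip. The lowest floor corner is about 0.176 m above the bench.
- **Caps:** all four are visible in the last picture, at most about 56 mm from the corner (limit 85 mm).
- **At hand-in:** the arm was still, and the load on the gripper was about 3 N.
- **Beaker, bottle and racks:** nothing I did came near them. I did not measure their positions again at the end.

One reading differed from the sizes given: the fingers read 12.5 mm wide on the 14 mm bar. I put this down to pad give under the high grip, and it stayed steady.

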